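# Fill the chocolate tray and take the cap off the cocoa canister

## Task

Finish the chocolates for dusting: put one chocolate ball from the wooden stand into each of the two empty wells of the white tray, letting none fall on the counter and leaving the two already in the tray in their wells, and do not shift the mug or the jar. Then twist the black cap off the aluminium cocoa canister: nobody knows which way its thread runs, so try loosening it both ways, then lift it off. Finish while still holding the cap in the gripper, level and still, about 10 cm above where it sat; do not put it down.

Things in the scene. Friction and masses are not known exactly. Their poses are not given: they have to be found in the camera images.
- cap: round black ribbed cap on the canister, 50 mm diameter, 46 mm high, about 120 g, loose; origin at the centre of its underside, z up; seated, its underside is 120 mm above the counter. Upper 24 mm solid; grip the sides at any yaw. Loosening way (either hand, hidden, varies): turns easily without rising, lifts off after 0.8 to 1.5 rad. Other way: hard stop after 0.05 rad, then a grip slips
- canister: aluminium cocoa canister, round, 84 mm diameter, shoulder 120 mm above the counter where the cap sits, neck inside the cap 20 mm high, with a coarse three-lug thread (loosening, the cap turns until a stop at about 1.55 rad; lifted 25 mm it is clear of the neck); fixed to the counter (cannot move); origin at the centre of its underside, z up
- canister_top (a point): centre of the canister's shoulder, 120 mm above the counter, where the cap's underside rests at the start; z up
- stand: wooden stand, 70 mm (its x) by 160 mm (its y) by 20 mm high, fixed; origin at the centre of its underside. Two shallow round seats (26 mm wide, 5 mm deep) at its y = -40 mm and +40 mm hold ball_a and ball_b; a ball there has its centre 31 mm above the counter, 11 mm above the stand's top face
- tray: white ceramic tray, 150 x 150 mm, 26 mm high, fixed; origin at the centre of its underside. Four round wells (32 mm wide, 8 mm deep) at its x, y = +-35 mm, so 70 mm apart; a ball in a well sits 24 mm proud of the top face
- ball_a_center (a point): one chocolate ball, dark brown, hard and smooth, 32 mm diameter, about 21 g; the point is its centre (its axes turn as it rolls). Starts on the stand, in the seat at the stand's y = -40 mm
- ball_b_center (a point): one chocolate ball, dark brown, hard and smooth, 32 mm diameter, about 21 g; the point is its centre (its axes turn as it rolls). Starts on the stand, in the seat at the stand's y = +40 mm
- ball_c_center (a point): one chocolate ball, dark brown, hard and smooth, 32 mm diameter, about 21 g; the point is its centre (its axes turn as it rolls). Already in the tray, in well2; stays there
- ball_d_center (a point): one chocolate ball, dark brown, hard and smooth, 32 mm diameter, about 21 g; the point is its centre (its axes turn as it rolls). Already in the tray, in well3; stays there
- well0 (a point): the point where the centre of a ball seated in this well lies: 8 mm above the tray's top face, 34 mm above the counter. Empty well at the tray's x = -35, y = +35 mm
- well1 (a point): the point where the centre of a ball seated in this well lies: 8 mm above the tray's top face, 34 mm above the counter. Empty well at the tray's x = +35, y = -35 mm
- well2 (a point): the point where the centre of a ball seated in this well lies: 8 mm above the tray's top face, 34 mm above the counter. Filled well at the tray's x = -35, y = -35 mm
- well3 (a point): the point where the centre of a ball seated in this well lies: 8 mm above the tray's top face, 34 mm above the counter. Filled well at the tray's x = +35, y = +35 mm
- mug: white mug, 80 mm wide, 90 mm high, standing beyond the stand; a bystander; origin at the centre of its underside
- jar: glass jar with a steel lid, 72 mm wide, 115 mm high, standing beyond the tray; a bystander; origin at the centre of its underside
Mind the look-alikes: they are no part of the job. What is shaped like the part that bears ball_a_center but pink or red is not meant.

How it is judged (in metres and radians):
On the way, in this order (a step that is already met when the one before it is completed fails the run):
1. all four wells of the tray hold one chocolate each (((distance between ball_a_center and well0 below 0.008 m and distance between ball_b_center and well1 below 0.008 m) or (distance between ball_b_center and well0 below 0.008 m and distance between ball_a_center and well1 below 0.008 m)) and distance between ball_c_center and well2 below 0.008 m and distance between ball_d_center and well3 below 0.008 m), for 0.3 s.
2. the cap is off the canister (z of cap in the frame of canister_top above 0.03 m), for 0.2 s.
At the end, for the whole second after the job is handed in: Each of the four wells holds one chocolate (centre within 8 mm of the well's seated point), and the gripper holds the cap (fingers press it with over 2 N) with its underside more than 60 mm above the canister's shoulder, within 0.3 rad of level, moving slower than 30 mm/s (all of step 1 and z of cap in the frame of canister_top above 0.06 m and angle between cap's own z axis and vertical below 0.3 rad and linear speed of cap below 0.03 m/s and contact force between the fingers and cap above 2 N); the arm keeps its last pose, push and grip.
It fails at once if a chocolate falls on the counter (its centre below 22 mm) (height (world z) of any of ball_a_center, ball_b_center, ball_c_center, ball_d_center below 0.022 m).
It fails at once if a chocolate already in the tray is taken out of its well (15 mm) (distance of any of ball_c_center, ball_d_center from where it was at the start of the episode above 0.015 m).
It fails at once if the mug or the jar is shifted by more than 30 mm (distance of any of mug, jar from where it was at the start of the episode above 0.03 m).
It also fails if it takes over 72 s, if anything falls off the work surface, if the arm or the gripper's body presses on something with over 40 N, if the wrist force passes 120 N, or if a joint passes its speed limit or range.

## Robot

A 6-joint arm with a two-finger parallel gripper is mounted at the origin on the work surface. World frame = base frame: x ahead of the robot, y to its left, z up, the work surface at z = 0. Lengths are in mm, angles in rad, forces in N, time in s.
With the tool pointing down it reaches from about 250 to 775 mm from the base axis. Payload 8.9 kg.
Tool frame: the origin (TCP) lies at the very end of the fingers, on their centre line; the grasp point (between the pads) lies 19 mm behind it; x points along the fingers, y is the direction in which the jaws open and shut, and the axes are right-handed (so a half turn about x gives the same grasp; the last joint's range is limited). The gripper opens to 85 mm and grips with 20 to 120 N. Pads are 22 mm wide; open, the fingers measure 114 mm over their backs; the gripper's body (76 mm by 85 mm) begins 54 mm behind the grasp point. The pads swing forward as they close: fully open they stand 13 mm farther back than shut.
Start: joints at [-1.277, 0.291, -0.153, 1.127, 0, 1.431], TCP at [220.194, -476.59, 231.305] pointing down, gripper open.
Joint ranges: [-2.52, 2.52], [-0.91, 1.74], [-1.3, 1.37], [-1.96, 2.02], [-1.52, 1.47], [-3.14, 3.14]. Speed limits (rad/s): [2.22, 2.22, 2.79, 3.14, 3.14, 3.14].

## Interface

Orientations are given as a rotation vector (axis times angle).
In Python, from bench import ctrl gives the robot as it stands. The module is installed in compiled form; this text tells all that it offers.
- The arm moves only by the tool jog_arm, never from a script. Its arguments are lists of equal length, an entry for each row: "delta_pos": the shift along the world's x, y, z in cm, a list of three; "roll": the turn about the world's z in rad; "fingers": the opening, from 0 (shut) to 1 (fully open). In form: {"delta_pos": [[dx, dy, dz], ...], "roll": [roll, ...], "fingers": [fingers, ...]}. A call has 1 to 12 rows; each row shifts and turns the commanded pose from where the row before left it; what a row does not reach is not made up. A row lasts 1/12 s, in which the tool goes at most 41.7 mm and 7.16 degrees, less where a joint would pass 70% of its speed; a pose out of reach is approached as far as the arm can. A call is refused whole if a number of a shift passes 4.17 or a number of a turn 0.125, either way. A call with a gripper value outside its range is refused whole. The fingers move at their own pace and stop on an object; "newtons" is the grip in N (left out, the last holds). Time passes only in rows, so rows that do not move let the fingers close. It gives the time, the measured TCP pose, the force and the opening at its end, in the units of the state.
- ctrl.sense(): the state, without advancing time (a new reading comes with each control period).
- ctrl.capture(name): name is "side" or "top"; returns a dict with "color" (420x560x3 uint8, red, green, blue), "range_z" (420x560 float32, mm along the optical axis (not along the pixel's ray), 0 where there is no reading), "intrinsics" (3x3 intrinsics, pixels), "world_from_camera" (4x4, takes a point from camera to world coordinates). Camera axes: x right, y down, z forward; pixel columns grow to the right and rows downward; lengths in mm; the calibration is good to about 2 mm. A picture is of the moment at which its call begins.
- ctrl.sign_off(): hands the job in, once; it reports no verdict.
The state is a dict: "time": time; "joint_positions": joint angles; "joint_vel": joint speeds; "tau": joint torques, N m; "tcp_pos": TCP position; "eef_rot": TCP orientation; "wrist_force": force on the tool from outside, world axes, zero at the start; "moment": the same for the moment, N m; "width": finger opening in mm.
Only numpy, scipy, OpenCV 4.12 (cv2) and the standard library are available. Lean on these libraries where they do the work, as an engineer would, in place of code of your own. Each camera call takes 0.05 s, during which the arm holds its last target. There are 200 camera calls.

## Working session

There is one attempt and no reset: what is moved stays moved. The work goes in short steps, Python scripts to look and compute and a tool call to move; the robot and the scene stay as the last step left them, time stands still between calls to the robot, and variables do not carry over. Pictures are saved under pics/ and viewed, about 8 in all and at most 12, crops included, and the job is handed in when it is done.

Besides the shell and the picture viewer there is one more tool, called after "Call:" as name(argument=value, ...) on one line, values as JSON. jog_arm: Moves the arm, as the interface text tells. Its arguments: {"type":"object","properties":{"delta_pos":{"type":"array"},"roll":{"type":"array"},"fingers":{"type":"array"},"newtons":{"type":"number"}},"required":["delta_pos","roll","fingers"]}

```bash
mkdir -p pics; cat > h.py <<'E'
from bench import ctrl
import numpy as np, cv2
def cap(n):
    c=ctrl.capture(n); return c
def world(c):
    z=c["range_z"].astype(float);K=c["intrinsics"];v,u=np.indices(z.shape)
    p=np.stack([(u-K[0,2])/K[0,0]*z,(v-K[1,2])/K[1,1]*z,z,np.ones_like(z)],-1)
    return (p@np.array(c["world_from_camera"]).T)[...,:3]
def save(n,c): cv2.imwrite(f"pics/{n}.png",cv2.cvtColor(c["color"],cv2.COLOR_RGB2BGR))
def plane(c,u,v,z):
    K=c["intrinsics"];T=np.array(c["world_from_camera"])
    d=T[:3,:3]@np.array([(u-K[0,2])/K[0,0],(v-K[1,2])/K[1,1],1]);o=T[:3,3]
    return o+d*(z-o[2])/d[2]
E
python3 - <<'E'
from h import *
t=cap("top");s=cap("side");
im=np.hstack([t["color"],s["color"]])
cv2.imwrite("pics/a.png",cv2.cvtColor(cv2.resize(t["color"],None,fx=1.4,fy=1.4),cv2.COLOR_RGB2BGR)); save("b",s)
np.savez("t0.npz",**t);np.savez("s0.npz",**s)
print(t["world_from_camera"],s["world_from_camera"],t["intrinsics"],ctrl.sense())
E
```

```text
[[ 2.14732259e-02 -9.80871358e-01  1.93469067e-01  2.20140568e+02]
 [-9.99707068e-01 -2.32272741e-02 -6.80228737e-03  1.58393658e+01]
 [ 1.11659279e-02 -1.93266327e-01 -9.81082794e-01  1.61948316e+03]
 [ 0.00000000e+00  0.00000000e+00  0.00000000e+00  1.00000000e+00]] [[-9.83605198e-01 -1.40482726e-01  1.13072623e-01  4.24405348e+02]
 [-1.79161922e-01  6.89841199e-01 -7.01441463e-01  6.15050118e+02]
 [ 2.05382553e-02 -7.10199778e-01 -7.03700544e-01  7.24595297e+02]
 [ 0.00000000e+00  0.00000000e+00  0.00000000e+00  1.00000000e+00]] [[533.62587921   0.         287.91300411]
 [  0.         533.62587921 208.68098477]
 [  0.           0.           1.        ]] {'time': 0.1, 'joint_positions': array([-1.27732535e+00,  2.91247877e-01, -1.53983480e-01,  1.12665178e+00,
        3.43738516e-05,  1.43147356e+00]), 'joint_vel': array([ 2.88568118e-06, -9.83189459e-04,  2.92093065e-03,  7.84208900e-04,
        3.27178865e-05,  3.36010473e-04]), 'tau': array([ 4.58176492e-04, -5.37979138e+01,  3.31917715e+01,  9.31012910e-03,
       -1.96996157e-04, -6.59199372e-06]), 'tcp_pos': array([ 220.09431226, -476.26803547,  230.80241538]), 'eef_rot': array([ 1.98246508,  0.43693687, -1.98256537]), 'wrist_force': array([ 0.16176003, -0.12349647, -0.27138797]), 'moment': array([ 0.02196679,  0.08851399, -0.032717  ]), 'width': 85.06386735411756}
```

View pics/a.png

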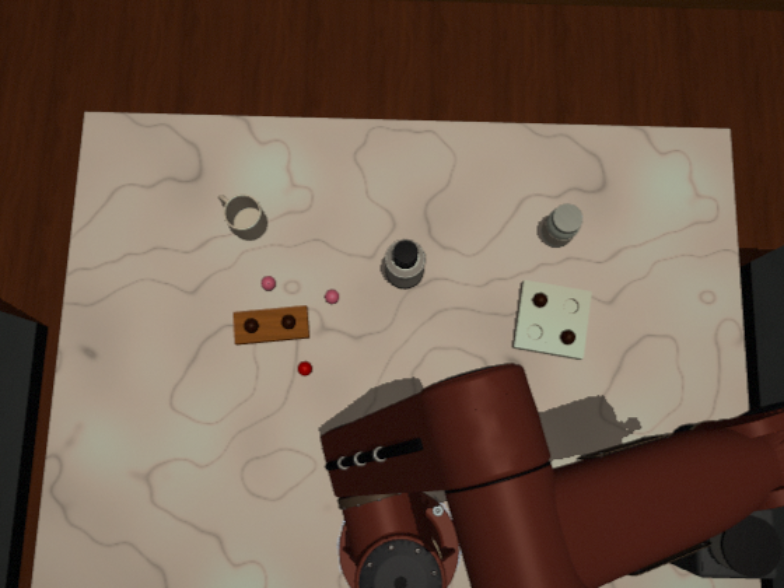

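View pics/b.png

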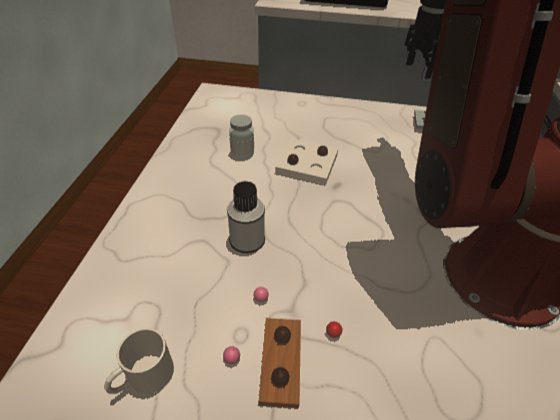

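The top view (shown at 1.4x) has dark balls on the stand at (251,325) and (288,322). The tray holds balls at (540,300) and (568,337), with empty wells at (571,306) and (535,331). The cap is at (405,254), the mug at (246,217) and the jar at (563,222).
Look-alikes are the pink balls at (268,283) and (332,296) and the red ball at (305,369), all on the counter. I choose the two dark brown ones on the wooden stand.

```bash
python3 - <<'E'
from h import *
t=dict(np.load("t0.npz"));s=dict(np.load("s0.npz"))
# centroids of dark blobs
def blobs(c,rois,zs):
    g=c["color"].max(2)
    for (n,u,v,r),z in zip(rois,zs):
        sub=g[v-r:v+r+1,u-r:u+r+1]; lo=sub.min()
        m=(sub<75).astype(np.uint8)
        k,l,st,ce=cv2.connectedComponentsWithStats(m)
        i=1+np.argmin(np.hypot(*(ce[1:]-r).T)); 
        x,y=ce[i]+[u-r,v-r]; print(n,st[i],round(x,1),round(y,1),plane(c,x,y,z).round(1))
blobs(t,[("b1",179,232,9),("b2",206,230,9),("c1",386,214,8),("c2",406,241,8),("cap",289,181,12)],[31,31,34,34,166])
blobs(s,[("b1",280,377,14),("b2",282,335,14),("c1",293,160,9),("c2",322,152,9)],[31,31,34,34])
# stand, tray by colour
for c,nm in((t,"t"),(s,"s")):
  W=world(c)
  for n,zlo,zhi,x0,x1,y0,y1 in(("stand",14,24,300,600,200,450),("tray",22,30,300,600,-350,-80),("cap",158,172,300,700,-100,150),("canrim",112,126,300,700,-100,150),("mug",30,85,500,800,200,480),("jar",100,125,450,800,-350,-80)):
    m=(W[...,2]>zlo)&(W[...,2]<zhi)&(W[...,0]>x0)&(W[...,0]<x1)&(W[...,1]>y0)&(W[...,1]<y1)&(c["range_z"]>0)
    if m.sum()<20: print(nm,n,m.sum());continue
    P=W[m][:,:2].astype(np.float32);r=cv2.minAreaRect(P);print(nm,n,m.sum(),np.round(r[0],1),np.round(r[1],1),round(r[2],1),W[m][:,2].mean().round(1))
cr=t["color"][205:265,155:240];c2=t["color"][190:260,360:430];c3=s["color"][310:410,240:350]
cr,c2,c3=[cv2.resize(a,(260,260),interpolation=cv2.INTER_CUBIC) for a in(cr,c2,c3)]
cv2.imwrite("pics/c.png",cv2.cvtColor(np.hstack([cr,c2,c3]),cv2.COLOR_RGB2BGR))
E
```

```text
b1 [ 4  4 11 11 92] 178.9 232.1 [453.9 330.2  31. ]
b2 [ 4  4 10 10 86] 205.6 229.5 [463.8 250.8  31. ]
c1 [ 2  3 11 11 81] 385.3 213.9 [ 523.7 -290.3   34. ]
c2 [ 2  3 11 10 86] 405.1 240.4 [ 444.  -348.8   34. ]
cap [  3   3  19  20 301] 288.9 181.3 [585.    4.7 166. ]
b1 [  5   4  18  21 274] 279.7 377.3 [454.4 329.8  31. ]
b2 [  6   6  17  18 229] 281.9 335.3 [464.  250.9  31. ]
c1 [ 4  4 10 10 79] 292.5 159.3 [ 525.4 -290.5   34. ]
c2 [ 5  3  9 10 69] 322.1 150.8 [ 445.8 -349.2   34. ]
t stand 910 [444.4 268.9] [210.9 159.1] 52.8 19.3
t tray 1043 [ 488.  -300.6] [116.1 151.5] 82.7 25.6
t cap 238 [591.2   5. ] [48.6 47.8] 51.3 164.8
t canrim 179 [587.    6.6] [72.4 75.5] 1.6 116.7
t mug 375 [646.6 333.7] [226.2  78.4] 24.4 58.2
t jar 296 [ 686.8 -326.8] [64.4 45.7] 0.9 112.9
s stand 2885 [444.9 267.4] [211.  158.6] 53.5 19.9
s tray 1015 [ 489.2 -302.1] [115.5 151.8] 82.7 26.0
s cap 337 [592.1   2. ] [48.3 49.4] 73.1 165.0
s canrim 301 [590.   10.2] [71.6 59.5] 15.2 117.5
s mug 1720 [648.2 333.7] [219.7  78.9] 23.8 58.4
s jar 239 [ 687.4 -327.5] [42.5 62.9] 88.7 112.1
```

View pics/c.png

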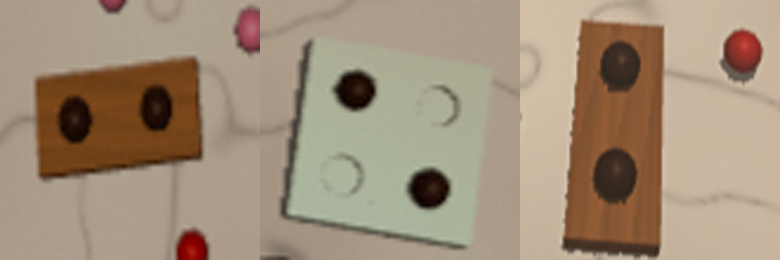

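The crop confirms two dark balls on the stand and a tray with opposite corners filled. The empty wells come out at about (455.5,-280) and (514,-359.5). Next I work out the yaw.

```bash
python3 - <<'E'
from h import *
from scipy.spatial.transform import Rotation as R
s=ctrl.sense();M=R.from_rotvec(s["eef_rot"]).as_matrix();print(M.round(3),"jaw ang",np.arctan2(M[1,1],M[0,1]))
E
```

```text
[[-0.     0.419 -0.908]
 [ 0.001 -0.908 -0.419]
 [-1.    -0.001 -0.   ]] jaw ang -1.1380025055998617
```

Call:
jog_arm(delta_pos=[[1.0,3,0],[1.0,3,0],[1.0,3,0],[1.0,3,0],[1.0,3,0],[1.0,3,0],[1.0,3,0],[1.0,3,0],[1.0,3,0],[1.0,3,0],[1.0,3,0],[1.0,3,0]], roll=[0.105,0.105,0.105,0.105,0.105,0.105,0.105,0.105,0.105,0.105,0.105,0.105], fingers=[0.65,0.65,0.65,0.65,0.65,0.65,0.65,0.65,0.65,0.65,0.65,0.65], newtons=25)

```text
time: 1.1
tcp_pos: [340.2, -115.0, 231.3]
eef_rot: [1.115, 1.267, -1.115]
wrist_force: [2.1, -0.6, -0.2]
width: 55.2
```

Call:
jog_arm(delta_pos=[[1.0,3,0],[1.0,3,0],[1.0,3,0],[1.0,3,0],[1.0,3,0],[1.0,3,0],[1.0,3,0],[1.0,3,-1],[1.0,3,-2],[1.0,3,-2],[1.0,3,-2],[1.0,3,-2]], roll=[0,0,0,0,0,0,0,0,0,0,0,0], fingers=[0.65,0.65,0.65,0.65,0.65,0.65,0.65,0.65,0.65,0.65,0.65,0.65])

```text
time: 2.1
tcp_pos: [460.2, 245.1, 140.1]
eef_rot: [1.118, 1.265, -1.119]
wrist_force: [0.5, -0.8, -0.0]
width: 55.7
```

```bash
python3 - <<'E'
from h import *
from scipy.spatial.transform import Rotation as R
s=ctrl.sense();M=R.from_rotvec(s["eef_rot"]).as_matrix();print("jaw ang",np.arctan2(M[1,1],M[0,1]),s["tcp_pos"],s["joint_positions"].round(2))
c=cap("side");K=c["intrinsics"];T=np.linalg.inv(c["world_from_camera"])
im=c["color"].copy()
for p in(s["tcp_pos"],[464,251,31]):
    q=T@np.r_[p,1];u=K@q[:3]/q[2];cv2.circle(im,tuple(int(x) for x in u[:2].round()),1,(0,255,0),-1)
cv2.imwrite("pics/d.png",cv2.cvtColor(cv2.resize(im[220:420,180:400],None,fx=2.7,fy=2.7,interpolation=cv2.INTER_CUBIC),cv2.COLOR_RGB2BGR))
E
```

```text
jaw ang 0.1222675682732628 [460.16597871 245.05435912 140.10266661] [ 0.35  0.35 -0.32  0.9  -0.    1.8 ]
```

View pics/d.png

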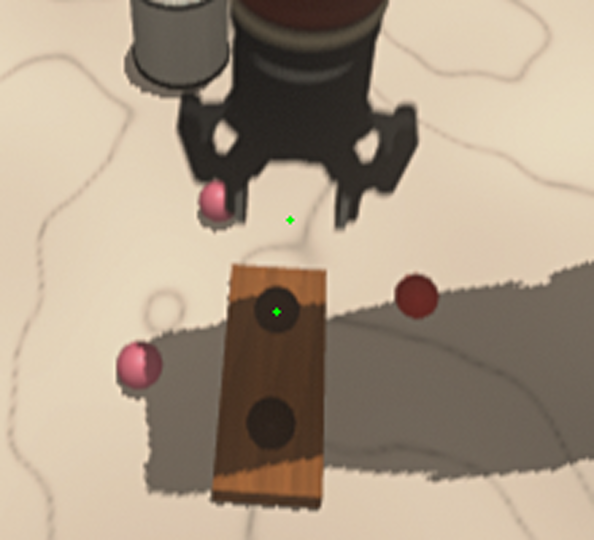

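The TCP dot (290,220) lies midway between the finger tips, and the projected ball position (277,311) sits on the ball's centre. The calibration agrees, so I descend.

Call:
jog_arm(delta_pos=[[0.19,0.3,0],[0.19,0.29,0],[0,0,-2.5],[0,0,-2.5],[0,0,-2.5],[0,0,-2.0],[0,0,-1.5],[0,0,-1.0],[0,0,0],[0,0,0],[0,0,0],[0,0,0]], roll=[0,0,0,0,0,0,0,0,0,0,0,0], fingers=[0.65,0.65,0.65,0.65,0.65,0.65,0.65,0.65,0.65,0.3,0.3,0.3])

```text
time: 3.15
tcp_pos: [465.0, 249.5, 22.6]
eef_rot: [1.12, 1.263, -1.117]
wrist_force: [-0.4, 0.4, 2.1]
width: 29.9
```

Call:
jog_arm(delta_pos=[[0,0,0],[0,0,0],[0,0,0],[0,0,0],[0,0,0],[0,0,0]], roll=[0,0,0,0,0,0], fingers=[0.2,0.2,0.2,0.2,0.2,0.2])

```text
time: 3.65
tcp_pos: [465.0, 249.6, 22.4]
eef_rot: [1.12, 1.263, -1.117]
wrist_force: [0.5, -0.7, 7.0]
width: 29.8
```

Call:
jog_arm(delta_pos=[[0,0,0.2],[0,0,0.3],[0,0,0.4],[0,0,0.5]], roll=[0,0,0,0], fingers=[0.2,0.2,0.2,0.2])

```text
time: 3.98
tcp_pos: [463.7, 249.3, 35.6]
eef_rot: [1.119, 1.265, -1.119]
wrist_force: [0.1, -0.7, -0.2]
width: 29.9
```

```bash
python3 - <<'E'
from h import *
s=ctrl.sense();print(s["tcp_pos"],s["width"],s["wrist_force"])
c=cap("side");K=c["intrinsics"];T=np.linalg.inv(c["world_from_camera"])
im=c["color"].copy()
for p in(s["tcp_pos"],):
    q=T@np.r_[p,1];u=K@q[:3]/q[2];cv2.circle(im,tuple(int(x) for x in u[:2].round()),1,(0,255,0),-1)
cv2.imwrite("pics/e.png",cv2.cvtColor(cv2.resize(im[270:410,210:350],None,fx=4,fy=4,interpolation=cv2.INTER_CUBIC),cv2.COLOR_RGB2BGR))
E
```

```text
[463.734152   249.27171439  35.57305794] 29.934407638563567 [ 0.08434702 -0.66385064 -0.22303555]
```

View pics/e.png

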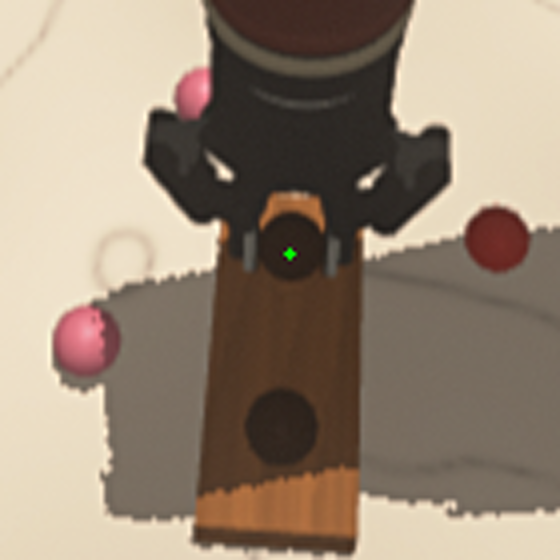

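The ball is held at (290,245) in the crop, between the pads. I carry it to the tray.

Call:
jog_arm(delta_pos=[[0,0,1],[0,0,2.5],[0,0,3],[0,0,3],[0,-1.5,2.0],[0,-2.5,0],[0,-3.5,0],[0,-3.8,0],[0,-3.8,0],[0,-3.8,0],[0,-3.8,0],[0,-3.8,0]], roll=[0,0,0,0,0,0,0,0.1,0.1,0.1,0.1,0.113], fingers=[0.2,0.2,0.2,0.2,0.2,0.2,0.2,0.2,0.2,0.2,0.2,0.2])

```text
time: 5.03
tcp_pos: [463.7, -15.3, 151.1]
eef_rot: [0.732, 1.443, -0.731]
wrist_force: [1.2, -0.2, -0.1]
width: 30.4
```

Call:
jog_arm(delta_pos=[[0,-3.8,0],[0,-3.8,0],[0,-3.8,0],[0,-3.8,0],[0,-3.8,0],[0,-3.5,0],[0,-2.5,0],[-0.8,-1.5,0],[0,0,0],[0,0,0]], roll=[0,0,0,0,0,0,0,0,0,0], fingers=[0.2,0.2,0.2,0.2,0.2,0.2,0.2,0.2,0.2,0.2])

```text
time: 5.87
tcp_pos: [455.7, -278.8, 150.6]
eef_rot: [0.737, 1.442, -0.736]
wrist_force: [0.5, 1.0, -0.5]
width: 30.4
```

Call:
jog_arm(delta_pos=[[0,-0.2,-2],[0,0,-3],[0,0,-2.5],[0,0,-2],[0,0,-1.2],[0,0,-0.7],[0,0,-0.3],[0,0,-0.3],[0,0,0],[0,0,0]], roll=[0,0,0,0,0,0,0,0,0,0], fingers=[0.2,0.2,0.2,0.2,0.2,0.2,0.2,0.2,0.2,0.2])

```text
time: 6.7
tcp_pos: [456.6, -280.6, 31.1]
eef_rot: [0.735, 1.442, -0.735]
wrist_force: [0.1, -0.4, -0.2]
width: 30.4
```

```bash
python3 - <<'E'
from h import *
s=ctrl.sense();print(s["tcp_pos"],s["width"],s["wrist_force"])
c=cap("side");K=c["intrinsics"];T=np.linalg.inv(c["world_from_camera"])
im=cv2.resize(c["color"][90:210,240:380],None,fx=5,fy=5,interpolation=cv2.INTER_CUBIC)
for p,col in((s["tcp_pos"],(0,255,0)),([455.5,-280,37],(255,0,0)),([455.5,-280,26],(0,0,255))):
    q=T@np.r_[p,1];u=(K@q[:3]/q[2])[:2]-[240,90];cv2.circle(im,tuple(int(x) for x in (u*5).round()),3,col,-1)
cv2.imwrite("pics/f.png",cv2.cvtColor(im,cv2.COLOR_RGB2BGR))
E
```

```text
[ 456.57584744 -280.56174757   31.05756968] 30.421574167831118 [ 0.12776608 -0.35194723 -0.18436381]
```

View pics/f.png

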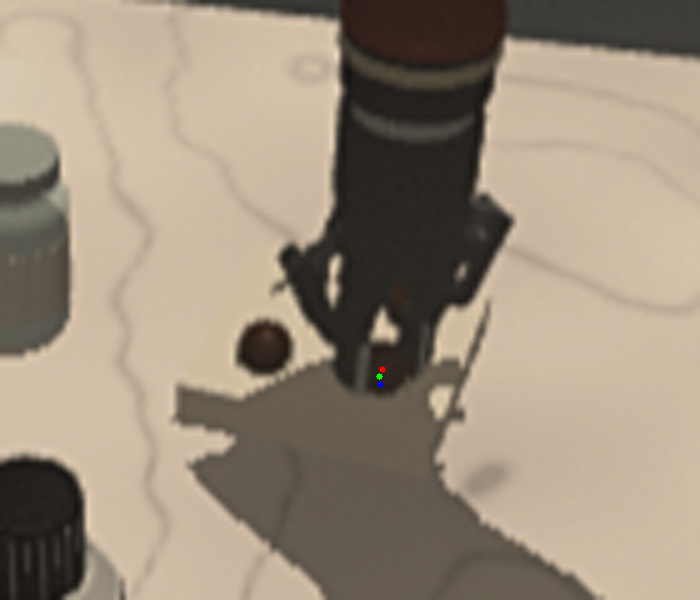

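The ball is at (388,370), within about a pixel of the well point (382,369), so I release it.

Call:
jog_arm(delta_pos=[[0,0,-0.2],[0,0,0],[0,0,0],[0,0,0],[0,0,0],[0,0,0],[0,0,1],[0,0,3],[0,0,4],[0,0,4],[0,0,0],[0,0,0]], roll=[0,0,0,0,0,0,0,0,0,0,0,0], fingers=[0.2,0.4,0.45,0.5,0.55,0.6,0.65,0.65,0.65,0.65,0.65,0.65])

```text
time: 7.75
tcp_pos: [457.6, -281.6, 151.5]
eef_rot: [0.734, 1.437, -0.736]
wrist_force: [0.2, -0.4, -0.3]
width: 55.5
```

Call:
jog_arm(delta_pos=[[0,2,0],[0,3.5,0],[0,4,0],[0,4,0],[0,4,0],[0,4,0],[0,4,0],[0,4,0],[0,4,0],[0,4,0],[0,4,0],[0,4,0]], roll=[0,0,0,0,0,0,-0.1,-0.1,-0.1,-0.1,-0.113,0], fingers=[0.65,0.65,0.65,0.65,0.65,0.65,0.65,0.65,0.65,0.65,0.65,0.65])

```text
time: 8.75
tcp_pos: [455.2, 169.6, 147.7]
eef_rot: [1.115, 1.267, -1.117]
wrist_force: [1.6, -0.9, -0.1]
width: 55.5
```

```bash
cat > w.py <<'E'
from h import *
s=ctrl.sense();print(s["tcp_pos"],s["width"],s["joint_positions"].round(2))
t=cap("top");g=cap("side")
for c in(t,g):
    K=c["intrinsics"];T=np.linalg.inv(c["world_from_camera"])
    for n,p in dict(E1=[455.5,-280,34],E2=[514.1,-359.5,34],c1=[524.5,-290.4,34],c2=[445,-349,34],b1=[454.2,330,31]).items():
        q=T@np.r_[p,1];u,v=(K@q[:3]/q[2])[:2].round().astype(int);r=9
        m=(c["color"].max(2)[v-r:v+r+1,u-r:u+r+1]<75).astype(np.uint8)
        k,l,st,ce=cv2.connectedComponentsWithStats(m)
        if k<2: print(n,"none");continue
        i=1+np.argmin(np.hypot(*(ce[1:]-r).T));print(n,st[i][4],plane(c,*(ce[i]+[u-r,v-r]),p[2]).round(1))
E
python3 w.py
```

```text
[455.17700405 169.60410988 147.70998886] 55.46994382587335 [ 0.21  0.29 -0.39  0.89 -0.    1.65]
E1 82 [ 455.2 -278.3   34. ]
E2 none
c1 82 [ 523.7 -290.1   34. ]
c2 86 [ 444.  -348.5   34. ]
b1 216 [453.5 319.8  31. ]
E1 361 [ 456.3 -278.1   34. ]
E2 361 [ 513.2 -359.7   34. ]
c1 361 [ 524.3 -292.3   34. ]
c2 361 [ 446.  -348.2   34. ]
b1 263 [454.4 329.6  31. ]
```

Ball one is seated in its well. Now the second ball.

Call:
jog_arm(delta_pos=[[0,4,0],[0,4,0],[0,3.5,0],[0,2.5,0],[0,1.5,0],[0,0.4,0],[0,0,0],[0,0,0]], roll=[0,0,0,0,0,0,0,0], fingers=[0.65,0.65,0.65,0.65,0.65,0.65,0.65,0.65])

```text
time: 9.52
tcp_pos: [456.2, 325.8, 147.9]
eef_rot: [1.11, 1.269, -1.113]
wrist_force: [-0.0, 0.1, -0.2]
width: 55.8
```

Call:
jog_arm(delta_pos=[[-0.2,0.5,0],[0,0,-2.5],[0,0,-3],[0,0,-2.5],[0,0,-2.0],[0,0,-1.5],[0,0,-0.8],[0,0,-0.3],[0,0,0],[0,0,0],[0,0,0],[0,0,0]], roll=[0,0,0,0,0,0,0,0,0,0,0,0], fingers=[0.65,0.65,0.65,0.65,0.65,0.65,0.65,0.65,0.65,0.2,0.2,0.2])

```text
time: 10.52
tcp_pos: [455.1, 332.4, 23.4]
eef_rot: [1.112, 1.268, -1.11]
wrist_force: [-0.6, -0.7, 3.6]
width: 30.0
```

Call:
jog_arm(delta_pos=[[0,0,0],[0,0,0],[0,0,0],[0,0,0],[0,0,0.2],[0,0,0.3],[0,0,0.4],[0,0,0.5],[0,0,0.5]], roll=[0,0,0,0,0,0,0,0,0], fingers=[0.2,0.2,0.2,0.2,0.2,0.2,0.2,0.2,0.2])

```text
time: 11.27
tcp_pos: [454.3, 332.1, 41.8]
eef_rot: [1.111, 1.269, -1.111]
wrist_force: [0.7, -0.1, -0.5]
width: 30.2
```

Call:
jog_arm(delta_pos=[[0,0,1],[0,0,2.5],[0,0,3],[0,0,3],[0,-1.5,1.5],[0,-2.5,0],[0,-3.5,0],[0,-3.8,0],[0,-3.8,0],[0,-3.8,0],[0,-3.8,0],[0,-3.8,0]], roll=[0,0,0,0,0,0,0,0.1,0.1,0.1,0.1,0.113], fingers=[0.2,0.2,0.2,0.2,0.2,0.2,0.2,0.2,0.2,0.2,0.2,0.2])

```text
time: 12.27
tcp_pos: [454.2, 67.7, 152.2]
eef_rot: [0.724, 1.446, -0.724]
wrist_force: [0.4, 0.5, -0.0]
width: 30.1
```

Call:
jog_arm(delta_pos=[[0,-3.8,0],[0,-3.8,0],[0,-3.8,0],[0,-3.8,0],[0,-3.8,0],[0,-3.8,0],[0.8,-3.8,0],[1,-3.8,0],[1,-3.8,0],[1,-3.5,0],[1,-3,0],[1,-1.8,0]], roll=[0,0,0,0,0,0,0,0,0,0,0,0], fingers=[0.2,0.2,0.2,0.2,0.2,0.2,0.2,0.2,0.2,0.2,0.2,0.2])

```text
time: 13.27
tcp_pos: [512.5, -359.0, 152.0]
eef_rot: [0.729, 1.444, -0.73]
wrist_force: [0.2, 0.5, -0.1]
width: 30.3
```

Call:
jog_arm(delta_pos=[[0,0,0],[0,0,0],[0,0,0],[0,0,0]], roll=[0,0,0,0], fingers=[0.2,0.2,0.2,0.2])

```text
time: 13.6
tcp_pos: [512.1, -354.3, 151.7]
eef_rot: [0.727, 1.446, -0.727]
wrist_force: [-0.3, -0.3, -0.0]
width: 30.0
```

Call:
jog_arm(delta_pos=[[0,-0.3,-2],[0,0,-3],[0,0,-2.5],[0,0,-2],[0,0,-1.2],[0,0,-0.7],[0,0,-0.4],[0,0,-0.2],[0,0,0],[0,0,0]], roll=[0,0,0,0,0,0,0,0,0,0], fingers=[0.2,0.2,0.2,0.2,0.2,0.2,0.2,0.2,0.2,0.2])

```text
time: 14.43
tcp_pos: [513.0, -358.9, 32.3]
eef_rot: [0.727, 1.444, -0.728]
wrist_force: [0.6, -0.4, -0.4]
width: 30.1
```

```bash
python3 - <<'E'
from h import *
s=ctrl.sense();print(s["tcp_pos"],s["width"],s["wrist_force"])
c=cap("side");K=c["intrinsics"];T=np.linalg.inv(c["world_from_camera"])
im=cv2.resize(c["color"][90:210,240:380],None,fx=5,fy=5,interpolation=cv2.INTER_CUBIC)
for p,col in((s["tcp_pos"],(0,255,0)),([514.1,-359.5,38],(255,0,0))):
    q=T@np.r_[p,1];u=(K@q[:3]/q[2])[:2]-[240,90];cv2.circle(im,tuple(int(x) for x in (u*5).round()),3,col,-1)
cv2.imwrite("pics/g.png",cv2.cvtColor(im,cv2.COLOR_RGB2BGR))
E
```

```text
[ 512.98567272 -358.89707771   32.31268424] 30.058658736038 [ 0.5919633  -0.37308547 -0.42898119]
```

View pics/g.png

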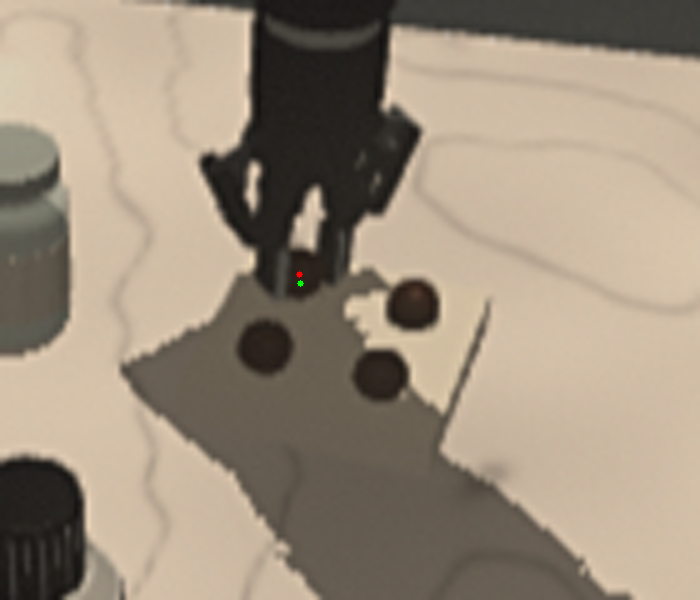

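The ball is at (303,274), on the projected well point (299,274). I release it and go to the cap.

Call:
jog_arm(delta_pos=[[0,0.05,-0.3],[0,0,0],[0,0,0],[0,0,0],[0,0,0],[0,0,0],[0,0,1],[0,0,3],[0,0,4],[0,0,4],[0,0,4],[0,0,4]], roll=[0,0,0,0,0,0,0,0,0,0,0,0], fingers=[0.2,0.4,0.45,0.5,0.55,0.6,0.65,0.7,0.8,0.9,1,1])

```text
time: 15.48
tcp_pos: [512.2, -357.7, 231.3]
eef_rot: [0.727, 1.445, -0.728]
wrist_force: [0.9, -0.7, -0.1]
width: 85.2
```

Call:
jog_arm(delta_pos=[[0,2,3],[0,3.5,0],[0,4,0],[0.5,4,0],[1,4,0],[1,4,0],[1,4,0],[1,3.5,0],[1,2,0],[0,0,0],[0,0,0],[0,0,0]], roll=[0,0,0,0,0,0,0,0,0,0,0,0], fingers=[1,1,1,1,1,1,1,1,1,1,1,1])

```text
time: 16.48
tcp_pos: [567.3, -48.3, 258.8]
eef_rot: [0.727, 1.445, -0.728]
wrist_force: [-0.8, -0.5, -0.3]
width: 85.3
```

```bash
python3 w.py; python3 - <<'E'
from h import *
for n in("side","top"):
  c=cap(n);W=world(c)
  m=(W[...,2]>162)&(W[...,2]<170)&(abs(W[...,0]-590)<45)&(abs(W[...,1]-4)<45)&(c["range_z"]>0)
  P=W[m][:,:2].astype(np.float32);print(n,len(P),cv2.minEnclosingCircle(P),P.mean(0),W[m][:,2].mean())
E
```

```text
[567.26012234 -48.33430333 258.75506781] 85.30293088141879 [-0.21  0.36  0.02  1.23 -0.    0.72]
E1 81 [ 455.4 -278.3   34. ]
E2 81 [ 513.7 -358.2   34. ]
c1 80 [ 523.5 -290.3   34. ]
c2 83 [ 443.9 -348.7   34. ]
b1 none
E1 81 [ 457.3 -279.4   34. ]
E2 72 [ 515.9 -358.4   34. ]
c1 81 [ 525.3 -290.    34. ]
c2 74 [ 445.6 -349.7   34. ]
b1 none
side 303 ((591.6171875, 1.9322233200073242), 25.952421188354492) [591.5513      3.7322328] 165.69750001106814
top 0 ((0.0, 0.0), 0.0) [nan nan] nan<stdin>:5: RuntimeWarning: Mean of empty slice.
  ret = um.true_divide(
  ret = ret.dtype.type(ret / rcount)
```

All four wells are filled and stay in a consistent square. I line up over the cap.

Call:
jog_arm(delta_pos=[[0.6,1.3,0],[0.6,1.3,0],[0.6,1.3,-1],[0.6,1.3,-2],[0,0,-2],[0,0,-1],[0,0,0],[0,0,0]], roll=[0,0,0,0,0,0,0,0], fingers=[1,1,1,1,1,1,1,1], newtons=50)

```text
time: 17.35
tcp_pos: [591.2, 4.5, 197.9]
eef_rot: [0.727, 1.447, -0.728]
wrist_force: [1.3, 0.0, 0.7]
width: 85.4
```

Call:
jog_arm(delta_pos=[[0,-0.1,-1.5],[0,0,-2],[0,0,-1.5],[0,0,-1],[0,0,-0.5],[0,0,0],[0,0,0]], roll=[0,0,0,0,0,0,0], fingers=[1,1,1,1,1,1,1])

```text
time: 17.93
tcp_pos: [592.0, 2.9, 134.2]
eef_rot: [0.728, 1.444, -0.727]
wrist_force: [-0.1, -0.1, 0.1]
width: 85.7
```

Call:
jog_arm(delta_pos=[[0,0,0],[0,0,0],[0,0,0],[0,0,0],[0,0,0],[0,0,0],[0,0,0],[0,0,0]], roll=[0,0,0,0,0,0,0,0], fingers=[0.3,0.3,0.3,0.3,0.3,0.3,0.3,0.3])

```text
time: 18.6
tcp_pos: [591.4, 2.7, 134.3]
eef_rot: [0.727, 1.445, -0.728]
wrist_force: [-2.7, -1.6, 7.2]
width: 49.1
```

```bash
python3 -c "
from h import *
s=ctrl.sense();print({k:np.round(v,3) for k,v in s.items()})"
```

```text
{'time': np.float64(18.6), 'joint_positions': array([-0.119,  0.482, -0.128,  0.96 , -0.001,  0.814]), 'joint_vel': array([ 0.001, -0.001,  0.001, -0.001, -0.002, -0.   ]), 'tau': array([  0.849, -60.783,  30.528,  -1.363,   0.603,  -0.083]), 'tcp_pos': array([591.436,   2.684, 134.292]), 'eef_rot': array([ 0.727,  1.445, -0.728]), 'wrist_force': array([-2.737, -1.587,  7.161]), 'moment': array([-0.373,  0.721, -0.132]), 'width': np.float64(49.121)}
```

Gripped. I try counter-clockwise first, a small amount.

Call:
jog_arm(delta_pos=[[0,0,0],[0,0,0],[0,0,0],[0,0,0],[0,0,0],[0,0,0]], roll=[0.03,0.03,0.03,0.03,0.03,0.0], fingers=[0.3,0.3,0.3,0.3,0.3,0.3])

```text
time: 19.1
tcp_pos: [590.5, 3.0, 134.2]
eef_rot: [0.612, 1.484, -0.612]
wrist_force: [-6.8, 0.4, 10.1]
width: 48.6
```

```bash
cat > st.py <<'E'
from h import *
from scipy.spatial.transform import Rotation as R
s=ctrl.sense();M=R.from_rotvec(s["eef_rot"]).as_matrix();print("yaw",np.arctan2(M[1,1],M[0,1]).round(3),"tilt",np.arccos(-M[2,0]).round(3))
for k in("tcp_pos","joint_positions","tau","wrist_force","moment","width"):print(k,np.round(s[k],2))
E
python3 st.py
```

```text
yaw 0.788 tilt 0.001
tcp_pos [590.48   3.03 134.24]
joint_positions [-0.12  0.48 -0.13  0.96 -0.    0.66]
tau [  0.63 -59.45  31.77  -3.07   0.1   -1.64]
wrist_force [-6.76  0.37 10.08]
moment [ 0.03  1.56 -1.11]
width 48.65
```

Call:
jog_arm(delta_pos=[[0,0,0],[0,0,0],[0,0,0],[0,0,0],[0,0,0],[0,0,0],[0,0,0],[0,0,0]], roll=[-0.04,-0.04,-0.04,-0.04,-0.04,-0.04,-0.04,0], fingers=[0.3,0.3,0.3,0.3,0.3,0.3,0.3,0.3])

```text
time: 19.77
tcp_pos: [591.7, 2.9, 134.3]
eef_rot: [0.829, 1.406, -0.829]
wrist_force: [-2.7, 0.2, 6.2]
width: 49.0
```

```bash
python3 st.py
```

```text
yaw 0.506 tilt 0.001
tcp_pos [591.73   2.91 134.3 ]
joint_positions [-0.12  0.48 -0.13  0.96 -0.    0.95]
tau [ 6.000e-02 -6.124e+01  3.011e+01 -8.500e-01  9.000e-02  6.600e-01]
wrist_force [-2.65  0.18  6.18]
moment [0.02 0.49 0.03]
width 48.95
```

Counter-clockwise built up -1.1 N·m. Clockwise turns with almost no moment, so the thread is left-handed. I continue clockwise.

Call:
jog_arm(delta_pos=[[0,0,0],[0,0,0],[0,0,0],[0,0,0],[0,0,0],[0,0,0],[0,0,0],[0,0,0],[0,0,0],[0,0,0],[0,0,0],[0,0,0]], roll=[-0.1,-0.1,-0.1,-0.1,-0.1,-0.1,-0.1,-0.1,-0.1,-0.1,-0.1,0], fingers=[0.3,0.3,0.3,0.3,0.3,0.3,0.3,0.3,0.3,0.3,0.3,0.3])

```text
time: 20.77
tcp_pos: [592.1, 3.0, 134.3]
eef_rot: [1.636, 0.863, -1.633]
wrist_force: [-0.6, -0.3, 4.5]
width: 48.6
```

```bash
python3 st.py
```

```text
yaw -0.598 tilt 0.002
tcp_pos [592.06   2.95 134.34]
joint_positions [-0.12  0.48 -0.13  0.96  0.    2.05]
tau [ -0.07 -61.63  29.5   -0.08  -0.16   1.5 ]
wrist_force [-0.62 -0.29  4.52]
moment [ 0.11  0.1  -0.02]
width 48.64
```

Call:
jog_arm(delta_pos=[[0,0,0],[0,0,0],[0,0,0],[0,0,0.1],[0,0,0.2],[0,0,0.3],[0,0,0.3],[0,0,0]], roll=[-0.05,-0.05,-0.05,0,0,0,0,0], fingers=[0.3,0.3,0.3,0.3,0.3,0.3,0.3,0.3])

```text
time: 21.43
tcp_pos: [592.1, 2.9, 143.1]
eef_rot: [1.731, 0.762, -1.729]
wrist_force: [3.8, -1.3, 1.0]
width: 48.9
```

```bash
python3 st.py
```

```text
yaw -0.741 tilt 0.001
tcp_pos [592.1    2.91 143.13]
joint_positions [-0.12  0.48 -0.11  0.98 -0.    2.19]
tau [ 4.500e-01 -6.301e+01  2.907e+01  1.570e+00  1.800e-01  1.000e-02]
wrist_force [ 3.79 -1.33  1.  ]
moment [-0.24 -0.76  0.03]
width 48.9
```

It lifts freely, so I raise it to about 100 mm.

Call:
jog_arm(delta_pos=[[0,0,0.4],[0,0,0.6],[0,0,1],[0,0,1.5],[0,0,1.5],[0,0,1.5],[0,0,1.2],[0,0,0.8],[0,0,0.4],[0,0,0.2],[0,0,0],[0,0,0]], roll=[0,0,0,0,0,0,0,0,0,0,0,0], fingers=[0.3,0.3,0.3,0.3,0.3,0.3,0.3,0.3,0.3,0.3,0.3,0.3])

```text
time: 22.43
tcp_pos: [591.0, 3.1, 232.7]
eef_rot: [1.731, 0.762, -1.732]
wrist_force: [-0.1, 0.0, -1.1]
width: 48.6
```

Call:
jog_arm(delta_pos=[[0,0,0],[0,0,0],[0,0,0],[0,0,0],[0,0,0],[0,0,0]], roll=[0,0,0,0,0,0], fingers=[0.3,0.3,0.3,0.3,0.3,0.3])

```text
time: 22.93
tcp_pos: [591.4, 3.1, 233.2]
eef_rot: [1.731, 0.762, -1.731]
wrist_force: [0.3, 0.3, -1.8]
width: 48.8
```

```bash
python3 st.py; python3 w.py; python3 -c "
from h import *
c=cap('side');cv2.imwrite('pics/i.png',cv2.cvtColor(cv2.resize(c['color'][80:300,140:400],None,fx=2.7,fy=2.7),cv2.COLOR_RGB2BGR))"
```

```text
yaw -0.742 tilt 0.0
tcp_pos [591.44   3.06 233.23]
joint_positions [-0.12  0.42  0.04  1.19 -0.    2.19]
tau [  0.   -63.37  34.11   0.    -0.    -0.  ]
wrist_force [ 0.3   0.29 -1.83]
moment [0.03 0.   0.01]
width 48.83
[591.44211756   3.05655951 233.22764768] 48.827755365526485 [-0.12  0.42  0.04  1.19 -0.    2.19]
E1 81 [ 455.4 -278.3   34. ]
E2 81 [ 513.7 -358.2   34. ]
c1 80 [ 523.5 -290.3   34. ]
c2 83 [ 443.9 -348.7   34. ]
b1 none
E1 82 [ 457.4 -279.1   34. ]
E2 72 [ 515.9 -358.4   34. ]
c1 81 [ 525.3 -290.    34. ]
c2 74 [ 445.6 -349.7   34. ]
b1 none
```

View pics/i.png

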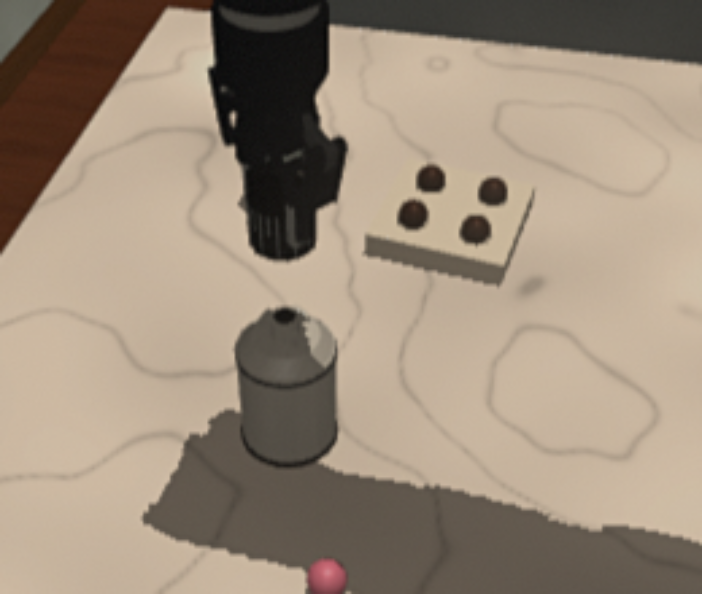

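The cap (282,235) is held level above the open canister neck (285,315), and all four chocolates are in the tray. I hand the job in.

```bash
python3 -c "
from h import *
print(ctrl.sign_off())"
```

```text
the job is handed in; nothing more can be done
None
```

I put both chocolates from the stand into the two empty wells and twisted the cap off the canister. I handed the job in at about 23 s on the robot's clock, with the cap still in the gripper. The hand-in reports no verdict.

- **Cap:** counter-clockwise hit a stop at about 1.1 N·m. Clockwise turned freely, so I turned it about 1.5 rad that way before lifting. It was held about 99 mm above where it sat, with the tool vertical to within 0.001 rad and the arm still. The gripper was set to 50 N, and the wrist showed about 1.8 N of pull, roughly the cap's weight plus sensor offset.
- **Chocolates:** both cameras show one ball in each of the four wells, within about 2 mm of where I expected. The two already in the tray had not measurably moved, and nothing fell.
- **Mug and jar:** the arm stayed well clear of both, but I did not measure their positions again at the end.
- **Disagreements:** the two cameras differed by up to about 2 mm, which is within their stated calibration. The finger opening read 1 to 2 mm less than the nominal diameters of the balls and the cap, but nothing slipped except, as expected, possibly at the hard stop.

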